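# Open the latched RF test box

### The job

Open the narrower of the two latched test boxes so that the module in it can be reached: with a fingertip press down the black release tab in front of its lid, take the hand away so that the lid springs up by itself, then push the lid back until it is fully open and leave it so. Pick nothing up; the box stays in its place with the module in it, the wide box stays shut, and the other things on the bench stay where they are.

Things in the scene. Friction and masses are not known exactly. Their poses are not given: they have to be found in the camera images.
- slim_box: the narrower of the two latched test boxes, free-standing, 2 to 3 kg, loose on the bench. Origin at the centre of its underside, x from its front (release tab side, towards the robot) to its back, y across, z up. Base plate 200 (x) x 120 (y) x 12 mm; on it a grey open-topped housing 100 mm wide, x = -35 to 90 mm, up to z = 50 mm; an aluminium lid 100 mm wide lies on it, z = 50 to 58 mm; a black tab stands in front of it, on the middle line
- slim_box_tab_top (a point): centre of the top face of the black release tab of the narrow box, 34 mm wide (y), 38 mm deep (x), 47 mm above the bench, 72 mm in front of (-x) the box's origin. Pressed straight down it rocks about an axis 27 mm behind this point; bottoms 8 mm down. Its hook stands 20 mm higher (67 mm above the bench) 27 to 41 mm behind this point. Axes as the box's when unpressed
- slim_box_tab (a joint): rocking angle of the narrow box's release tab (rad): 0 at rest, 0.3 pressed to its stop; about 0.14 (4 mm down, about 6 N) frees the lid; it springs back when let go
- slim_box_lid (a joint): opening angle of the narrow box's lid (rad): 0 shut and latched, 1.75 fully open at its stop, leaning back past upright. Freed, a spring lifts it by itself to roughly 0.8 within about a second; from there a stiff hinge keeps it at whatever angle it is left; pushing on takes about 1 to 3 N at the free edge
- slim_box_lid_hinge (a point): middle of the narrow box's lid hinge axis (along the box's y), at x = 80 mm, z = 54 mm in the box's frame. Turns with the lid; its axes are the box's when shut
- slim_box_lid_edge (a point): middle of the lower edge of the free (front) end of the narrow box's lid, 115 mm from the hinge axis; the lid is a flat plate 8 mm thick whose mid-plane passes through the hinge axis. Turns with the lid
- slim_box_module: circuit module lying in a recess inside the narrow box, under the lid, 52 x 30 x 7 mm; origin at the centre of its underside, at x = 30 mm, z = 38 mm in the box's frame. Stays there
- wide_box: the wider of the two latched test boxes, free-standing, 2 to 3 kg, loose on the bench. Origin at the centre of its underside, x from its front (release tab side, towards the robot) to its back, y across, z up. Base plate 200 (x) x 200 (y) x 12 mm; on it a grey open-topped housing 180 mm wide, x = -35 to 90 mm, up to z = 50 mm; an aluminium lid 180 mm wide lies on it, z = 50 to 58 mm; a black tab stands in front of it, on the middle line. It stays shut
- wide_box_lid (a joint): opening angle of the wide box's lid (rad), 0 shut, of the same kind
- wide_box_tab_top (a point): centre of the top face of the black release tab of the wide box, 34 mm wide (y), 38 mm deep (x), 47 mm above the bench, 72 mm in front of (-x) the box's origin. Pressed straight down it rocks about an axis 27 mm behind this point; bottoms 8 mm down. Its hook stands 20 mm higher (67 mm above the bench) 27 to 41 mm behind this point. Axes as the box's when unpressed
- solder_reel: small flanged reel of solder wire, 48 mm across, 36 mm high, standing on its flange between the two boxes; origin at the centre of its underside
- screwdriver: screwdriver with a red handle lying on the robot's left, about 200 mm long; origin under its middle
- flux_jar: small jar with a white cap, 44 mm across, 50 mm high, behind the boxes; origin at the centre of its underside
- cleaner_bottle: bottle, 52 mm across, 130 mm high, behind the boxes; origin at the centre of its underside
- tip_cleaner: round steel pot with brass wool on top, 76 mm across, 53 mm high, behind the boxes; origin at the centre of its underside
- multimeter: hand-held multimeter lying on its back, 180 x 85 x 38 mm, on the robot's right; origin at the centre of its underside
- coax_adapter: small brass coaxial adapter standing upright, 21 mm across, 32 mm high, nearest the robot in the middle; origin at the centre of its underside
Mind the look-alikes: they are no part of the job. Leave any yellow look-alike of the slim_box alone.

How it is judged:
By the outcome, as a careful person would: the job done as asked, in the order asked, and still so for the second after the job is handed in, with the robot touching nothing.
It also fails if it takes over 42 s, if anything falls off the work surface, if the arm or the gripper's body presses on something with over 40 N, if the wrist force passes 120 N, or if a joint passes its speed limit or range.

### The arm

A 6-joint arm with a two-finger parallel gripper is mounted at the origin on the work surface. World frame = base frame: x ahead of the robot, y to its left, z up, the work surface at z = 0. Lengths are in mm, angles in rad, forces in N, time in s.
With the tool pointing down it reaches from about 400 to 925 mm from the base axis. Payload 12.5 kg.
Tool frame: the origin (TCP) lies at the very end of the fingers, on their centre line; the grasp point (between the pads) lies 19 mm behind it; z points along the fingers, y is the line along which they close (so a half turn about z gives the same grasp; the last joint's range is limited). The gripper opens to 95 mm and grips with 3 to 60 N. Pads are 20 mm wide; open, the fingers measure 119 mm over their backs; the gripper's body (75 mm by 180 mm) begins 59 mm behind the grasp point.
Start: joints at [1.118, 0.491, 1.559, -0, 1.092, -0.106], TCP at [212.415, 587.815, 214.661] pointing down, gripper open.
Joint ranges: [-3.1, 3.1], [-0.84, 2.19], [0.05, 2.79], [-1.13, 4.28], [0.06, 2.93], [-2.69, 2.69]. Speed limits (rad/s): [2.22, 2.22, 2.79, 3.14, 3.14, 3.14].

### API

Orientations are given as [roll, pitch, yaw] about the fixed x, y, z axes, in that order (R = Rz(yaw) Ry(pitch) Rx(roll)).
In Python, from cell import * gives the robot as it stands.
- The arm moves only by the tool jog_arm, never from a script. Its argument "targets" is a list of rows, each an object with "turn": the turn, a rotation vector about the world's x, y, z in degrees, a list of three; "slide": the shift along the world's x, y, z in mm, a list of three; "claw": the opening in per cent of the stroke, from 0 (shut) to 100 (fully open). In form: [{"turn": [wx, wy, wz], "slide": [x, y, z], "claw": claw}, ...]. A call has 1 to 5 rows; each row shifts and turns the commanded pose from where the row before left it; what a row does not reach is not made up. A row lasts 1/8 s, in which the tool goes at most 62.5 mm and 10.7 degrees, less where a joint would pass 70% of its speed; a pose out of reach is approached as far as the arm can. A call with a gripper value outside its range is refused whole. The fingers move at their own pace and stop on an object; the grip force is fixed at half the most. Time passes only in rows, so rows that do not move let the fingers close. It gives the time, the measured TCP pose, the force, the opening and the grip force at its end, in the units of the state.
- state(): the state, without advancing time (a new reading comes with each control period).
- read_camera(name): name is "side" or "top" or "wrist"; returns a dict with "frame" (400x640x3 uint8, blue, green, red), "mtx" (3x3 intrinsics, pixels), "R" (3x3) and "t" (3): a world point X has camera coordinates R X + t. Camera axes: x right, y down, z forward; pixel columns grow to the right and rows downward; lengths in mm; the calibration is good to about 2 mm. A picture is of the moment at which its call begins. There is no depth.
- job_done(): hands the job in; it is judged then, once.
Trained networks look in the newest picture that a camera, given by its name, has taken for a name from the list of things; names that differ only in an ending like _2 or _b are one class to them, and where a whole thing is asked for, a point or a joint stands for the part that bears it (a point fixed in the world has none). Each returns a list of dicts, best first, with "conf" (0 to 1); they miss things now and then, are a little off and sometimes report something else, mostly with a low value. They report only what shows in the picture. A call takes as long as a camera call. They do not tell look-alikes from the thing itself.
- look_for(query, camera): "xy" ([column, row] in pixels, amid what is visible of it).
The state is a dict: "t": time; "joints": joint angles; "qvel": joint speeds; "tau": joint torques, N m; "eef_pos": TCP position; "tcp_rot": TCP orientation; "ft_force": force on the tool from outside, world axes, zero at the start; "moment": the same for the moment, N m; "opening": opening from 0.0 (shut) to 1.0 (fully open); "grip_force": force on a finger pad.
Only numpy, scipy, OpenCV 4.12 (cv2) and the standard library are available. Lean on these libraries where they do the work, as an engineer would, in place of code of your own. Each camera call takes 0.05 s, during which the arm holds its last target. There are 200 camera calls.

## Working session

There is one attempt and no reset: what is moved stays moved. The work goes in short steps, Python scripts to look and compute and a tool call to move; the robot and the scene stay as the last step left them, time stands still between calls to the robot, and variables do not carry over. Pictures are saved under pics/ and viewed, at most 10 in all, crops included, and the job is handed in when it is done.

Besides the shell and the picture viewer there is one more tool, called by a JSON object that holds its "api" and its "payload", one argument or row to a line. jog_arm: Moves the arm, as the interface text tells. Its arguments: {"type":"object","properties":{"targets":{"type":"array","items":{"type":"object","properties":{"turn":{"type":"array","items":{"type":"number"}},"slide":{"type":"array","items":{"type":"number"}},"claw":{"type":"number"}}}}},"required":["targets"]}

```bash
mkdir -p pics
cat > h.py <<'E'
from cell import *
import numpy as np, cv2
def ray(c,uv):
    d=c["R"].T@np.linalg.inv(c["mtx"])@np.array([uv[0],uv[1],1.]); o=-c["R"].T@np.asarray(c["t"]).ravel(); return o,d
def atz(c,uv,z):
    o,d=ray(c,uv); return o+d*(z-o[2])/d[2]
def proj(c,X):
    p=c["mtx"]@(c["R"]@np.asarray(X,float)+np.asarray(c["t"]).ravel()); return p[:2]/p[2]
E
python3 - <<'E'
from h import *
s=state();print(s["t"],s["eef_pos"],s["tcp_rot"],s["opening"])
for n in["top","side"]:
    c=read_camera(n);cv2.imwrite(f"pics/{n}0.png",c["frame"])
    print(n,-c["R"].T@np.asarray(c["t"]).ravel())
    for q,z in[("slim_box",30),("slim_box_tab_top",47),("wide_box",30),("wide_box_tab_top",47),("slim_box_lid_edge",50),("solder_reel",18),("coax_adapter",16)]:
        for r in look_for(q,n)[:3]: print(q,np.round(r["xy"]),round(r["conf"],2),np.round(atz(c,r["xy"],z)))
E
```

```text
0.0 [212.28905517 587.5795357  214.07605243] [-3.14052033e+00 -1.25651859e-04  2.79481775e+00] 0.9998985704695237
top [ 396.39186736  -20.37721741 1417.97663097]
slim_box [238. 196.] 0.85 [555. 246.  30.]
slim_box [240. 276.] 0.77 [302. 233.  30.]
slim_box [276. 138.] 0.43 [749. 127.  30.]
slim_box_tab_top [238. 258.] 0.79 [358. 239.  47.]
slim_box_tab_top [238. 215.] 0.47 [495. 241.  47.]
wide_box [383. 209.] 0.61 [ 517. -219.   30.]
wide_box_tab_top [386. 224.] 0.58 [ 469. -225.   47.]
wide_box_tab_top [312. 203.] 0.26 [533.   8.  47.]
slim_box_lid_edge [236. 189.] 0.76 [577. 250.  50.]
slim_box_lid_edge [239. 288.] 0.61 [266. 234.  50.]
solder_reel [313. 206.] 0.44 [527.   7.  18.]
side [ 154.3323145  -772.33706021  740.51295646]
slim_box [216. 190.] 0.94 [286. 213.  30.]
slim_box [296. 164.] 0.92 [548. 227.  30.]
slim_box [242. 144.] 0.26 [435. 429.  30.]
slim_box_tab_top [241. 169.] 0.56 [379. 255.  47.]
slim_box_tab_top [279. 162.] 0.47 [495. 236.  47.]
wide_box [361. 261.] 0.62 [ 516. -228.   30.]
wide_box_tab_top [348. 264.] 0.72 [ 475. -234.   47.]
slim_box_lid_edge [208. 183.] 0.94 [272. 227.  50.]
slim_box_lid_edge [302. 151.] 0.84 [586. 255.  50.]
solder_reel [321. 209.] 0.69 [524.   1.  18.]
```

View pics/top0.png

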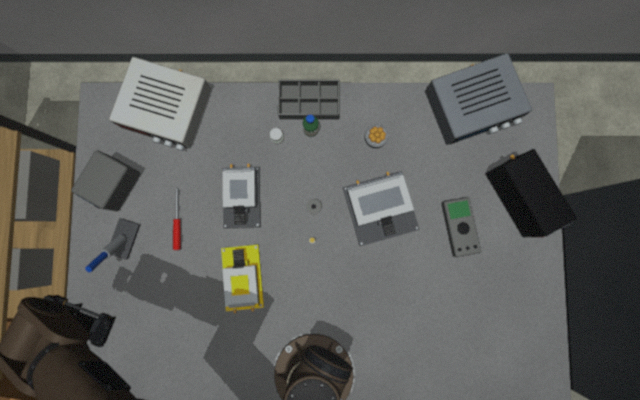

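View pics/side0.png

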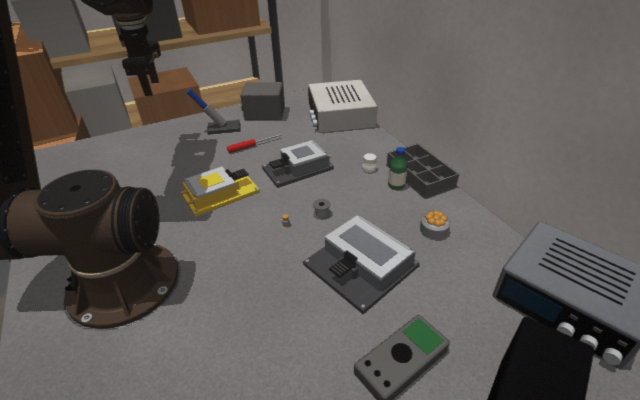

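Candidates: grey slim box at top px (240,196), yellow look-alike at (241,278), and wide box at (382,208). The grey one at (240,196) fits: it is narrow, not yellow, and its tab faces the robot. I'll confirm it in an enlarged crop and fit its outline.

Run:
```python
from h import *
c=read_camera("top");f=c["frame"]
cv2.imwrite("pics/crop.png",cv2.resize(f[155:240,205:280],None,fx=7,fy=7,interpolation=cv2.INTER_CUBIC))
def fit(yaw,x,y):
    R=np.array([[np.cos(yaw),-np.sin(yaw)],[np.sin(yaw),np.cos(yaw)]])
    return R
g=cv2.cvtColor(f,cv2.COLOR_BGR2GRAY)
sub=g[155:240,205:280]
for nm,m,z in[("lid",(sub>140),58),("dark",(sub<75),12)]:
    n,l,st,ce=cv2.connectedComponentsWithStats(m.astype(np.uint8))
    k=1+np.argmax(st[1:,4]); P=np.argwhere(l==k)[:,::-1]+[205,155]
    W=np.array([atz(c,p,z)[:2] for p in P],np.float32)
    print(nm,st[k],cv2.minAreaRect(W))
```

```text
lid [ 17  15  32  37 831] ((579.4625854492188, 243.86044311523438), (114.93525695800781, 98.46955871582031), 1.1877297163009644)
dark [ 20  51  26  19 287] ((496.6889343261719, 250.73687744140625), (58.46214294433594, 81.47201538085938), 0.28474941849708557)
```

View pics/crop.png

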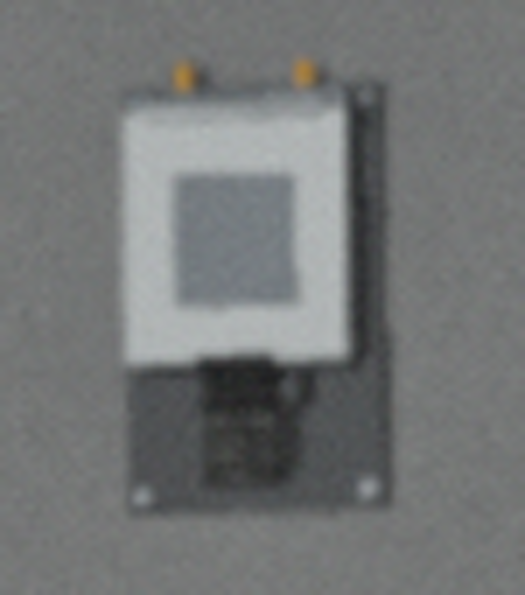

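{"api": "jog_arm", "payload": {
  "targets": [
    {"turn": [0,0,10],"slide": [40,-50,20],"claw": 0},
    {"turn": [0,0,10],"slide": [40,-50,20],"claw": 0},
    {"turn": [0,0,0],"slide": [40,-50,0],"claw": 0},
    {"turn": [0,0,0],"slide": [40,-50,0],"claw": 0},
    {"turn": [0,0,0],"slide": [20,-40,0],"claw": 0}
  ]
}}

```text
t: 1.48
eef_pos: [386.5, 355.1, 252.1]
tcp_rot: [3.141, 0.001, -3.141]
ft_force: [0.8, -0.3, 0.9]
opening: 0.535
grip_force: 0.0
```

The crop shows the grey slim box with its white lid. The black tab is in front, at about crop px (250,445), and the box stands almost square to the world axes. I'll take a wrist view to refine this.

Run:
```python
from h import *
c=read_camera("wrist");cv2.imwrite("pics/w1.png",c["frame"])
print(-c["R"].T@np.asarray(c["t"]).ravel(), state()["opening"])
for q,z in[("slim_box_tab_top",47),("slim_box_lid_edge",50),("slim_box_lid_hinge",54)]:
    for r in look_for(q,"wrist")[:3]: print(q,np.round(r["xy"]),round(r["conf"],2),np.round(atz(c,r["xy"],z)))
for n,X in dict(tab=[485,242,47],lidF=[522,243,58],lidL=[522,293,58],lidR=[522,193,58],bFL=[457,303,12],bFR=[457,183,12]).items(): print(n,np.round(proj(c,X)))
```

```text
[309.28115828 354.90098541 422.20654278] 0.4867331738740819
slim_box_tab_top [233. 157.] 0.71 [355. 241.  47.]
slim_box_tab_top [241. 242.] 0.7 [477. 243.  47.]
slim_box_tab_top [ 86. 196.] 0.26 [408.  36.  47.]
slim_box_lid_edge [215.  86.] 0.62 [268. 228.  50.]
slim_box_lid_edge [245. 244.] 0.56 [479. 249.  50.]
slim_box_lid_hinge [271. 317.] 0.61 [598. 282.  54.]
slim_box_lid_hinge [213.  83.] 0.6 [265. 226.  54.]
tab [241. 247.]
lidF [242. 274.]
lidL [276. 274.]
lidR [207. 274.]
bFL [285. 221.]
bFR [207. 221.]
```

View pics/w1.png

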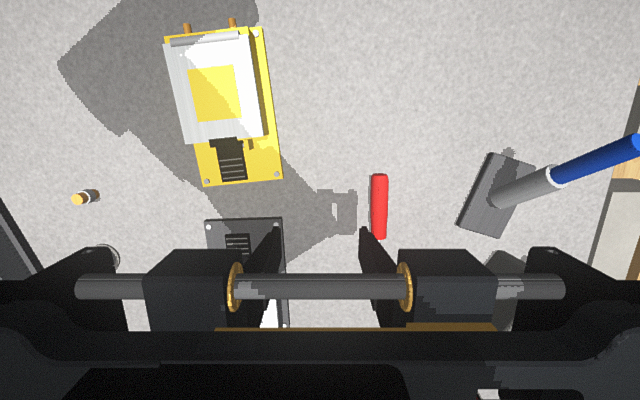

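The wrist view shows the grey base's front corners at (205,219) and (283,218), and the tab at (237,243). That matches the predicted positions within 3 px. I'll move above the tab's front part.

{"api": "jog_arm", "payload": {
  "targets": [
    {"turn": [0,0,0],"slide": [30,-38,-10],"claw": 0},
    {"turn": [0,0,0],"slide": [30,-38,-30],"claw": 0},
    {"turn": [0,0,0],"slide": [31,-36,-50],"claw": 0},
    {"turn": [0,0,0],"slide": [0,0,-50],"claw": 0},
    {"turn": [0,0,0],"slide": [0,0,-35],"claw": 0}
  ]
}}

```text
t: 2.3
eef_pos: [472.6, 249.1, 79.5]
tcp_rot: [-3.141, -0.001, -3.139]
ft_force: [-0.1, 0.6, 0.1]
opening: 0.002
grip_force: 0.0
```

{"api": "jog_arm", "payload": {
  "targets": [
    {"turn": [0,0,0],"slide": [0,0,0],"claw": 0},
    {"turn": [0,0,0],"slide": [0,0,0],"claw": 0}
  ]
}}

```text
t: 2.55
eef_pos: [473.4, 249.5, 82.7]
tcp_rot: [3.141, 0.001, -3.138]
ft_force: [0.5, 0.1, 1.0]
opening: 0.002
grip_force: 0.0
```

Run:
```python
from h import *
s=state();print(s["t"],s["eef_pos"],s["opening"])
c=read_camera("side");p=proj(c,[478,243,60]);print(p);x,y=p.astype(int)
cv2.imwrite("pics/s2.png",cv2.resize(c["frame"][max(0,y-70):y+50,x-60:x+90],None,fx=5,fy=5,interpolation=cv2.INTER_CUBIC)); print(x-60,y-70)
```

```text
2.55 [473.43154881 249.47223293  82.73424859] 0.0018793058255995062
[272.35340035 159.0598512 ]
212 89
```

View pics/s2.png

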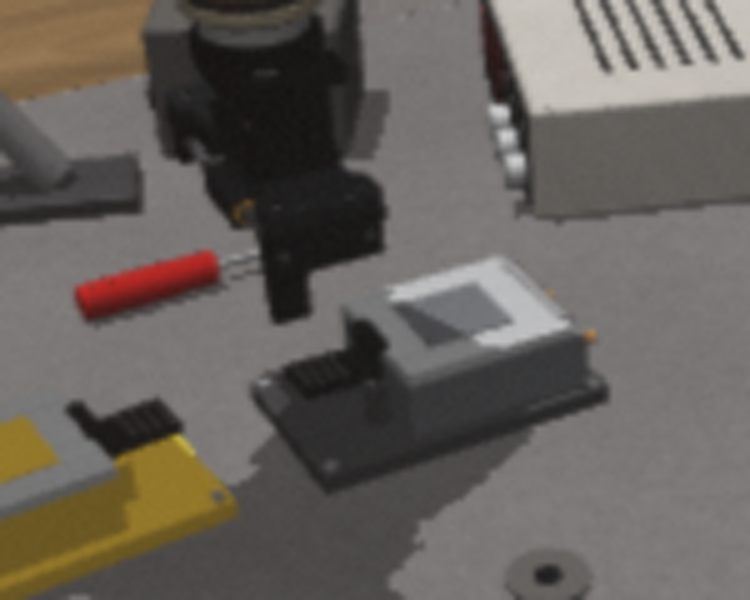

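Side crop: the closed fingertip is at crop px (290,315), above the tab's front at (305,375), and clear of the hook and lid. I'll shift slightly, then press.

{"api": "jog_arm", "payload": {
  "targets": [
    {"turn": [0,0,0],"slide": [6,-6,-10],"claw": 0},
    {"turn": [0,0,0],"slide": [0,0,-15],"claw": 0},
    {"turn": [0,0,0],"slide": [0,0,-8],"claw": 0},
    {"turn": [0,0,0],"slide": [0,0,-4],"claw": 0},
    {"turn": [0,0,0],"slide": [0,0,-4],"claw": 0}
  ]
}}

```text
t: 3.22
eef_pos: [476.8, 242.0, 40.1]
tcp_rot: [-3.14, -0.005, -3.139]
ft_force: [-12.0, 0.6, 10.4]
opening: 0.005
grip_force: 6.6
```

{"api": "jog_arm", "payload": {
  "targets": [
    {"turn": [0,0,0],"slide": [0,0,0],"claw": 0},
    {"turn": [0,0,0],"slide": [0,0,0],"claw": 0}
  ]
}}

```text
t: 3.48
eef_pos: [476.7, 242.1, 40.3]
tcp_rot: [-3.14, -0.005, -3.139]
ft_force: [-10.3, -0.3, 8.7]
opening: 0.005
grip_force: 5.6
```

{"api": "jog_arm", "payload": {
  "targets": [
    {"turn": [0,0,0],"slide": [-5,0,20],"claw": 0},
    {"turn": [0,0,0],"slide": [-25,0,40],"claw": 0},
    {"turn": [0,0,0],"slide": [-30,0,30],"claw": 0},
    {"turn": [0,0,0],"slide": [0,0,0],"claw": 0},
    {"turn": [0,0,0],"slide": [0,0,0],"claw": 0}
  ]
}}

```text
t: 4.1
eef_pos: [419.6, 242.5, 130.2]
tcp_rot: [3.141, 0.0, -3.139]
ft_force: [0.0, -0.3, -0.4]
opening: 0.005
grip_force: 0.0
```

{"api": "jog_arm", "payload": {
  "targets": [
    {"turn": [0,0,0],"slide": [0,0,0],"claw": 0},
    {"turn": [0,0,0],"slide": [0,0,0],"claw": 0},
    {"turn": [0,0,0],"slide": [0,0,0],"claw": 0},
    {"turn": [0,0,0],"slide": [0,0,0],"claw": 0}
  ]
}}

```text
t: 4.6
eef_pos: [419.2, 242.4, 130.4]
tcp_rot: [-3.142, -0.0, -3.139]
ft_force: [-0.2, -0.4, 0.3]
opening: 0.007
grip_force: 0.0
```

Run:
```python
from h import *
s=state();print(s["t"],s["eef_pos"],s["ft_force"])
c=read_camera("side");cv2.imwrite("pics/s3.png",cv2.resize(c["frame"][60:210,190:390],None,fx=4,fy=4,interpolation=cv2.INTER_CUBIC))
for q in["slim_box_lid_edge","slim_box_tab_top"]:
    for r in look_for(q,"side")[:3]: print(q,np.round(r["xy"]),round(r["conf"],2))
for a in(0,.6,.8,1):print(a,np.round(proj(c,[637-115*np.cos(a),243,54+115*np.sin(a)])))
```

```text
4.6 [419.18298435 242.37354159 130.41483772] [-0.15429358 -0.38744954  0.27668206]
slim_box_lid_edge [304. 141.] 0.81
slim_box_lid_edge [208. 184.] 0.77
slim_box_lid_edge [370. 160.] 0.43
slim_box_tab_top [236. 170.] 0.58
slim_box_tab_top [278. 163.] 0.52
0 [286. 157.]
0.6 [290. 137.]
0.8 [294. 131.]
1 [299. 126.]
```

View pics/s3.png

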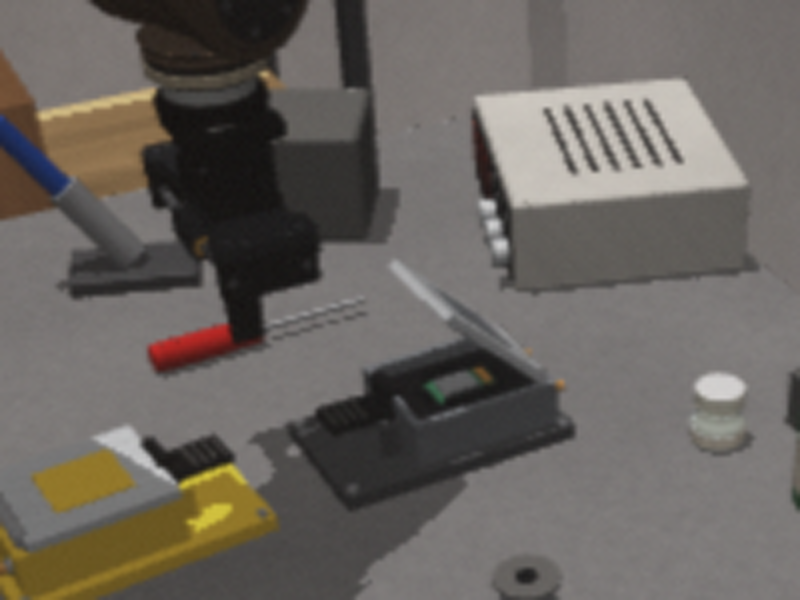

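Side view: the slim box is open by about 0.8 rad, with the lid's edge at crop px (395,265). The module is visible at (460,385), and the tab has sprung back. Next I'll push the lid back.

{"api": "jog_arm", "payload": {
  "targets": [
    {"turn": [0,0,0],"slide": [50,0,-8],"claw": 0},
    {"turn": [0,0,0],"slide": [50,0,-4],"claw": 0},
    {"turn": [0,0,0],"slide": [20,0,0],"claw": 0},
    {"turn": [0,0,0],"slide": [15,0,2],"claw": 0},
    {"turn": [0,0,0],"slide": [15,0,5],"claw": 0}
  ]
}}

```text
t: 5.38
eef_pos: [568.8, 242.4, 125.6]
tcp_rot: [-3.141, -0.002, -3.139]
ft_force: [-3.2, -0.6, 2.6]
opening: 0.006
grip_force: 1.6
```

{"api": "jog_arm", "payload": {
  "targets": [
    {"turn": [0,0,0],"slide": [12,0,4],"claw": 0},
    {"turn": [0,0,0],"slide": [12,0,4],"claw": 0},
    {"turn": [0,0,0],"slide": [12,0,4],"claw": 0}
  ]
}}

```text
t: 5.75
eef_pos: [605.6, 242.5, 137.7]
tcp_rot: [-3.142, -0.0, -3.139]
ft_force: [-1.6, 0.1, -1.8]
opening: 0.004
grip_force: 0.8
```

{"api": "jog_arm", "payload": {
  "targets": [
    {"turn": [0,0,0],"slide": [10,0,3],"claw": 0},
    {"turn": [0,0,0],"slide": [8,0,0],"claw": 0},
    {"turn": [0,0,0],"slide": [6,0,0],"claw": 0}
  ]
}}

```text
t: 6.12
eef_pos: [629.5, 242.5, 140.6]
tcp_rot: [3.141, -0.0, -3.139]
ft_force: [-2.8, 1.6, 0.9]
opening: 0.006
grip_force: 1.3
```

{"api": "jog_arm", "payload": {
  "targets": [
    {"turn": [0,0,0],"slide": [4,0,0],"claw": 0},
    {"turn": [0,0,0],"slide": [0,0,0],"claw": 0}
  ]
}}

```text
t: 6.38
eef_pos: [633.4, 242.4, 140.4]
tcp_rot: [-3.142, 0.0, -3.139]
ft_force: [-0.5, -0.1, 0.3]
opening: 0.002
grip_force: 0.1
```

{"api": "jog_arm", "payload": {
  "targets": [
    {"turn": [0,0,0],"slide": [3,0,0],"claw": 0}
  ]
}}

```text
t: 6.5
eef_pos: [635.8, 242.4, 140.4]
tcp_rot: [-3.141, -0.001, -3.139]
ft_force: [-3.1, 0.4, -0.8]
opening: 0.005
grip_force: 1.2
```

{"api": "jog_arm", "payload": {
  "targets": [
    {"turn": [0,0,0],"slide": [2,0,0],"claw": 0}
  ]
}}

```text
t: 6.62
eef_pos: [637.1, 242.3, 140.2]
tcp_rot: [-3.141, -0.003, -3.139]
ft_force: [-10.4, 0.9, 0.5]
opening: 0.007
grip_force: 5.3
```

{"api": "jog_arm", "payload": {
  "targets": [
    {"turn": [0,0,0],"slide": [2,0,0],"claw": 0}
  ]
}}

```text
t: 6.75
eef_pos: [638.0, 242.4, 140.1]
tcp_rot: [-3.141, -0.005, -3.139]
ft_force: [-13.7, 0.8, 3.5]
opening: 0.006
grip_force: 6.9
```

The force jumped at x≈637, where I expected the stop. Retreating now.

{"api": "jog_arm", "payload": {
  "targets": [
    {"turn": [0,0,0],"slide": [-15,0,0],"claw": 0},
    {"turn": [0,0,0],"slide": [-50,0,5],"claw": 0},
    {"turn": [0,0,0],"slide": [-50,0,30],"claw": 0},
    {"turn": [0,0,0],"slide": [-50,0,30],"claw": 0},
    {"turn": [0,0,0],"slide": [-50,0,20],"claw": 0}
  ]
}}

```text
t: 7.38
eef_pos: [424.3, 242.4, 227.1]
tcp_rot: [3.141, 0.003, -3.14]
ft_force: [-0.5, 0.4, 0.8]
opening: 0.003
grip_force: 0.0
```

Run:
```python
from h import *
s=state();print(s["t"],s["eef_pos"],s["ft_force"])
c=read_camera("side");cv2.imwrite("pics/s4.png",cv2.resize(c["frame"][60:210,190:390],None,fx=4,fy=4,interpolation=cv2.INTER_CUBIC))
for a in(1.5,1.6,1.7,1.75,1.8):
  print(a,[np.round((proj(c,[637-115*np.cos(a),y,54+115*np.sin(a)])-[190,60])*4) for y in(293,193)])
for n,X in dict(FL=[457,303,12],FR=[457,183,12],BR=[657,183,12]).items():print(n,np.round((proj(c,X)-[190,60])*4))
```

```text
7.375 [424.28188444 242.38291638 227.06433201] [-0.50863643  0.39318759  0.79511531]
1.5 [array([472., 199.]), array([529., 252.])]
1.6 [array([485., 195.]), array([543., 248.])]
1.7 [array([498., 193.]), array([557., 246.])]
1.75 [array([504., 192.]), array([563., 245.])]
1.8 [array([511., 192.]), array([570., 245.])]
FL [284. 417.]
FR [339. 494.]
BR [570. 424.]
```

View pics/s4.png

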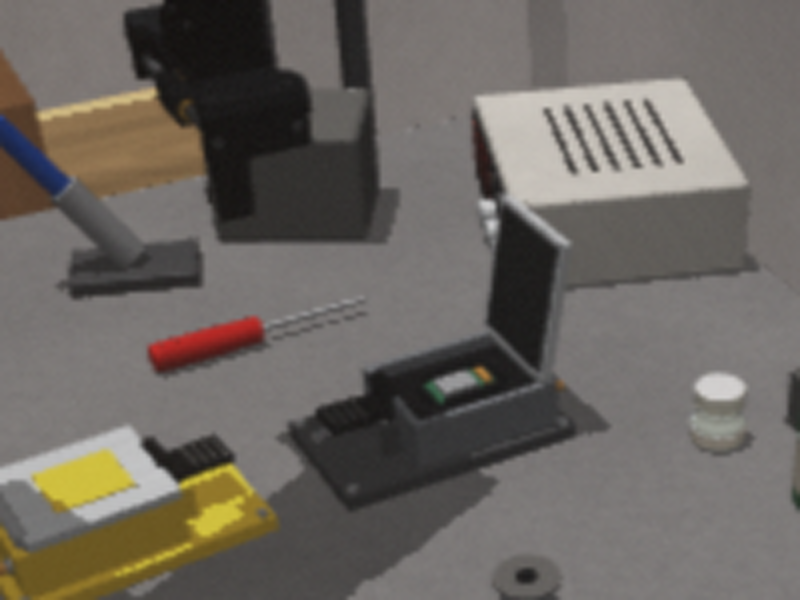

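Side view: the lid leans back past upright, with its top corners at (503,197) and (568,243), which matches about 1.75 rad. The module is in its recess at (460,383), and the box hasn't moved since the last picture. The firm force rise to 13.7 N, against 1–3 N for free motion, confirms the lid reached its stop.

```bash
python3 -c "
from cell import *
print(job_done())"
```

```text
the job is handed in; nothing more can be done
None
```

The narrow grey box is unlatched and its lid pushed back to its stop, leaving the module in place and reachable; the job was handed in at about 7.4 s, with nothing picked up and the hand clear of everything.

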